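Park the pattern weights in order of size

ROBOT

A 6-joint arm with a two-finger parallel gripper is mounted at the origin on the work surface. World frame = base frame: x ahead of the robot, y to its left, z up, the work surface at z = 0. Lengths are in m, angles in rad, forces in N, time in s.
With the tool pointing down it reaches from about 0.35 to 0.85 m from the base axis. Payload 8.1 kg.
Tool frame: the origin (TCP) lies on the centre line of the jaws, within the pads' length; the fingertips stand 19 mm ahead of it and the grasp point (between the pads) is the TCP (robot.tips_ahead is the distance from the TCP to the fingertips, in m); y points along the fingers, z is the direction in which the jaws open and shut, and the axes are right-handed (so a half turn about y gives the same grasp; the last joint's range is limited). The gripper opens to 93 mm and grips with 3 to 60 N. Pads are 15 mm wide; open, the fingers measure 128 mm over their backs; the gripper's body (75 mm by 188 mm) begins 65 mm behind the grasp point.
Start: joints at [-1.215, 0.13, 1.488, -0, 1.523, -0.085], TCP at [0.256, -0.543, 0.238] pointing down, gripper open.
Joint ranges: [-2.96, 2.96], [-0.89, 2.26], [0.02, 2.5], [-1.34, 4.48], [0, 2.73], [-2.66, 2.66]. Speed limits (rad/s): [2.39, 2.39, 2.79, 3.14, 3.14, 3.14].

INTERFACE

Orientations are given as a rotation vector (axis times angle).
In Python, from plant import robot, imaging, models gives the robot as it stands.
- The arm moves only by the tool carry_out, never from a script. Its argument "motion" is one flat list of numbers, 7 for each row, row after row: the shift along the tool's x, y, z in m, then the turn, a rotation vector about the tool's x, y, z in degrees, then the opening, from -1 (shut) to 1 (fully open). A call has exactly 5 rows; each row shifts and turns the pose as measured when the row begins, along the tool's axes as they then stand; what a row does not reach is not made up. A row lasts 1/10 s, in which the tool goes at most 50 mm and 8.59 degrees, less where a joint would pass 70% of its speed; a pose out of reach is approached as far as the arm can. A call is refused whole if a number of a shift passes 0.05 or a number of a turn 8.59, either way. A call with a gripper value outside its range is refused whole. The fingers move at their own pace and stop on an object; "squeeze" is the grip in N (left out, the last holds). Time passes only in rows, so rows that do not move let the fingers close, or fill a call up. It gives the time, the measured TCP pose, the force and the opening at its end, in the units of the state.
- robot.read_state(): the state, without advancing time (a new reading comes with each control period).
- imaging.read_camera(name): name is "side" or "top"; returns the picture (400x640x3 uint8, blue, green, red); there is no depth.
- imaging.camera_model(name): a dict with "K" (3x3 intrinsics, pixels), "position" and "orientation" of the camera in the world. Camera axes: x right, y down, z forward; pixel columns grow to the right and rows downward; lengths in m; the calibration is good to about 2 mm. A picture is of the moment at which its call begins. camera_model takes no time and is no camera call.
- robot.close_job(): hands the job in, once; it reports no verdict.
Trained networks look in the newest picture that a camera, given by its name, has taken for a name from the list of things; names that differ only in an ending like _2 or _b are one class to them, and where a whole thing is asked for, a point or a joint stands for the part that bears it (a point fixed in the world has none). Each returns a list of dicts, best first, with "confidence" (0 to 1); they miss things now and then, are a little off and sometimes report something else, mostly with a low value. They report only what shows in the picture. A call takes as long as a camera call. They do not tell look-alikes from the thing itself.
- models.outline_of(camera, thing): "pixels" (400x640 bool, what is visible of it) and "pixel" ([column, row] in pixels, amid what is visible of it).
The state is a dict: "t": time; "q": joint angles; "dq": joint speeds; "joint_torque": joint torques, N m; "tool_pos": TCP position; "orientation": TCP orientation; "force": force on the tool from outside, world axes, zero at the start; "wrist_torque": the same for the moment, N m; "opening": finger opening in m.
Only numpy, scipy, OpenCV 4.12 (cv2) and the standard library are available. Lean on these libraries where they do the work, as an engineer would, in place of code of your own. Each camera call takes 0.05 s, during which the arm holds its last target.

TASK

Put the four knobbed pattern weights away on the parking board: stand them upright, one centred on each felt mark, in order of size along the row, with the smallest on the orange mark and the largest at the far end. Do not tip any weight over, and leave the pot of studs and the scissors where they are.

Things in the scene. Friction and masses are not known exactly. Their poses are not given: they have to be found in the camera images.
- weight_32: the smallest of four loose pattern weights: a blue-painted round steel puck 32 mm in diameter and 22 mm high, with a brass cylindrical knob on top (24 mm in diameter, from 28 to 54 mm above the underside, on a 16 mm thick neck). Origin: centre of the underside; z up along the knob. It stands on the table at the start. About 160 g, give or take a fifth.
- weight_44: the second smallest of four loose pattern weights: a blue-painted round steel puck 44 mm in diameter and 22 mm high, with a brass cylindrical knob on top (24 mm in diameter, from 28 to 54 mm above the underside, on a 16 mm thick neck). Origin: centre of the underside; z up along the knob. It stands on the table at the start. About 300 g, give or take a fifth.
- weight_56: the second largest of four loose pattern weights: a blue-painted round steel puck 56 mm in diameter and 22 mm high, with a brass cylindrical knob on top (24 mm in diameter, from 28 to 54 mm above the underside, on a 16 mm thick neck). Origin: centre of the underside; z up along the knob. It stands on the table at the start. About 450 g, give or take a fifth.
- weight_68: the largest of four loose pattern weights: a blue-painted round steel puck 68 mm in diameter and 22 mm high, with a brass cylindrical knob on top (24 mm in diameter, from 28 to 54 mm above the underside, on a 16 mm thick neck). Origin: centre of the underside; z up along the knob. It stands on the table at the start. About 650 g, give or take a fifth.
- mark_orange: orange round felt mark, 72 mm across, 3 mm thick, at one end (either) of a straight row of four marks 80 mm apart along a fixed plywood board 110 x 340 x 10 mm with a yellow ruler strip. Fixed. Origin: centre of its underside, on the board; its upper face is 13 mm above the table.
- mark_end: black round felt mark, 72 mm in diameter and 3 mm thick, at the end of the row farthest from the orange mark, 240 mm from it. Fixed. Origin: centre of its underside, on the board; its upper face is 13 mm above the table.
- mark_mid_a: black round felt mark, 72 mm in diameter and 3 mm thick, one of the two inner places of the row, either the one next to the orange mark (80 mm from it) or the following one (160 mm from it). Fixed. Origin: centre of its underside, on the board; its upper face is 13 mm above the table.
- mark_mid_b: black round felt mark, 72 mm in diameter and 3 mm thick, one of the two inner places of the row, either the one next to the orange mark (80 mm from it) or the following one (160 mm from it). Fixed. Origin: centre of its underside, on the board; its upper face is 13 mm above the table.
- stud_pot: bystander: loose brown wooden pot of brass press studs, 68 mm in diameter, 40 mm high, beside the board. Origin: centre of its underside.
- scissors: bystander: loose scissors with orange handles lying flat, about 205 x 80 mm, 11 mm high, beside the board. Origin: at the pivot, on the table; x towards the blade tips.
There are look-alikes about, which are no part of the job. Leave any turquoise look-alike of the weight_68 alone. What is shaped like the weight_32 but green is not meant.

How it is judged:
At the end, for the whole second after the job is handed in: Counting from the orange mark, the weights stand 32, 44, 56, 68 mm along the row, each upright (within 0.08 rad) on its mark, centred within 12 mm, resting on the felt, still (under 10 mm/s) and released (horizontal distance between weight_32 and mark_orange below 0.012 m and (horizontal distance between weight_44 and mark_mid_a below 0.012 m or horizontal distance between weight_44 and mark_mid_b below 0.012 m) and horizontal distance between weight_44 and mark_orange below 0.12 m and (horizontal distance between weight_56 and mark_mid_a below 0.012 m or horizontal distance between weight_56 and mark_mid_b below 0.012 m) and horizontal distance between weight_56 and mark_orange above 0.12 m and horizontal distance between weight_68 and mark_end below 0.012 m and height (world z) of weight_32 between 0.01 and 0.017 m and angle between each of weight_32, weight_44, weight_56, weight_68's own z axis and vertical below 0.08 rad and linear speed of each of weight_32, weight_44, weight_56, weight_68 below 0.01 m/s and height (world z) of weight_44 between 0.01 and 0.017 m and height (world z) of weight_56 between 0.01 and 0.017 m and height (world z) of weight_68 between 0.01 and 0.017 m); the robot touches nothing.
It fails at once if a weight is tipped over (more than 0.6 rad) (angle between any of weight_32, weight_44, weight_56, weight_68's own z axis and vertical above 0.6 rad).
It fails at once if the stud pot or the scissors are moved more than 20 mm (distance of any of stud_pot, scissors from where it was at the start of the episode above 0.02 m).
It also fails if it takes over 93 s, if anything falls off the work surface, if the arm or the gripper's body presses on something with over 40 N, if the wrist force passes 120 N, or if a joint passes its speed limit or range.

## Working session

There is one attempt and no reset: what is moved stays moved. The work goes in short steps, Python scripts to look and compute and a tool call to move; the robot and the scene stay as the last step left them, time stands still between calls to the robot, and variables do not carry over. Pictures are saved under pics/ and viewed, and the job is handed in when it is done.

Besides the shell and the picture viewer there is one more tool, called after "Emit:" in YAML: its name, and indented under it one key for each argument. carry_out: Moves the arm, as the interface text tells. Its arguments: {"type":"object","properties":{"motion":{"type":"array","items":{"type":"number"}},"squeeze":{"type":"number"}},"required":["motion"]}

```bash
ls; mkdir -p pics; python3 - <<'E'
from plant import robot, imaging, models
import cv2
for c in ("top","side"):
    im=imaging.read_camera(c); cv2.imwrite(f"pics/{c}0.png",im)
    m=imaging.camera_model(c); print(c,m)
print(robot.read_state())
E
```

```text
pics
top {'K': array([[518.24382925,   0.        , 313.13720759],
       [  0.        , 518.24382925, 201.05141895],
       [  0.        ,   0.        ,   1.        ]]), 'position': array([0.36452519, 0.01760931, 1.23375769]), 'orientation': array([-2.13714351,  2.19015095, -0.1315732 ])}
side {'K': array([[468.09431169,   0.        , 312.39934397],
       [  0.        , 468.09431169, 202.39831208],
       [  0.        ,   0.        ,   1.        ]]), 'position': array([0.14447146, 0.69748874, 0.68392123]), 'orientation': array([-0.60704381,  2.57909376, -1.23418004])}
{'t': 0.1, 'q': array([-1.21538722e+00,  1.31082122e-01,  1.48915412e+00,  1.97169473e-05,
        1.52299582e+00, -8.54361533e-02]), 'dq': array([-0.00203537, -0.00119395, -0.00231555, -0.00124032, -0.00080222,
        0.0009689 ]), 'joint_torque': array([ 2.16258166e-03, -5.61339569e+01, -4.93096089e+01,  7.71747250e-02,
        2.91407813e-02, -6.11406426e-05]), 'tool_pos': array([ 0.25586414, -0.54218616,  0.23670335]), 'orientation': array([-0.44325067,  1.97898285, -1.97568566]), 'force': array([ 0.03484645, -1.07350105, -0.16835005]), 'wrist_torque': array([ 0.03097483,  0.04274413, -0.01141955]), 'opening': 0.09300849070168844}
```

View pics/top0.png

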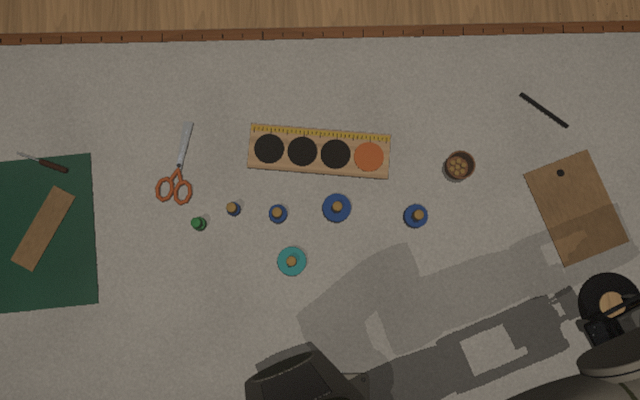

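View pics/side0.png

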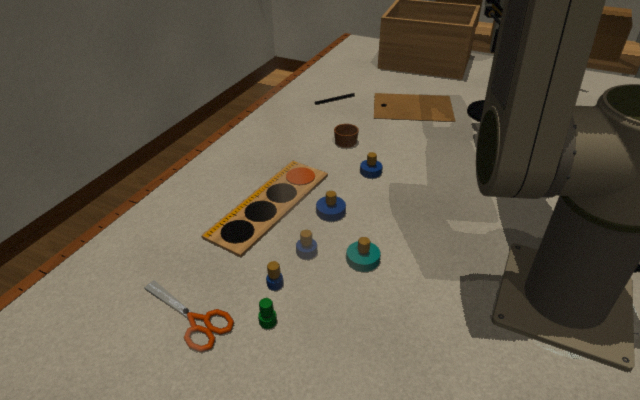

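The top picture shows the marks at (268,149), (302,151), (335,154) and orange (369,157). The blue weights are at (233,209), (278,213), (337,207) and (416,215). The green look-alike is at (199,223), the turquoise one at (292,261), the pot at (459,166) and the scissors at (178,175). Next I'll measure them.

```bash
cat > h.py <<'E'
import numpy as np, cv2
from scipy.spatial.transform import Rotation as R
from plant import robot, imaging, models
def ray(c,px,z):
    m=imaging.camera_model(c);Rm=R.from_rotvec(m["orientation"]).as_matrix()
    d=Rm@np.linalg.inv(m["K"])@np.array([px[0],px[1],1.0]);p=m["position"]
    return p+d*(z-p[2])/d[2]
def proj(c,P):
    m=imaging.camera_model(c);Rm=R.from_rotvec(m["orientation"]).as_matrix()
    v=m["K"]@(Rm.T@(np.asarray(P)-m["position"]));return v[:2]/v[2]
def circ(c,P,r):
    a=np.linspace(0,2*np.pi,60)
    return np.array([proj(c,[P[0]+r*np.cos(t),P[1]+r*np.sin(t),P[2]]) for t in a])
E
python3 - <<'E'
from h import *
ims={c:imaging.read_camera(c) for c in("top","side")}
for c in ims: cv2.imwrite(f"pics/{c}_raw.png",ims[c])
for n in ["weight_32","weight_44","weight_56","weight_68","mark_orange","mark_end","mark_mid_a","stud_pot","scissors"]:
  for c in ("top","side"):
    for d in models.outline_of(c,n)[:5]:
        ys,xs=np.nonzero(d["pixels"]); 
        z=0.013 if 'mark' in n else 0.022
        print(n,c,round(d["confidence"],2),np.round(d["pixel"],1),len(xs),"bbox",xs.min(),xs.max(),ys.min(),ys.max(),"cen",xs.mean().round(1),ys.mean().round(1),ray(c,(xs.mean(),ys.mean()),z).round(4)[:2])
E
```

```text
weight_32 top 0.83 [417.3 215.6] 449 bbox 404 427 206 228 cen 415.4 216.6 [ 0.4635 -0.2294]
weight_32 top 0.79 [289.3 259.2] 672 bbox 278 306 246 275 cen 291.6 260.4 [0.3685 0.0631]
weight_32 top 0.6 [340.3 205.5] 656 bbox 323 350 194 222 cen 336.5 207.9 [ 0.4885 -0.0449]
weight_32 top 0.59 [277.9 212.4] 304 bbox 268 287 205 223 cen 277.6 213.8 [0.478  0.0938]
weight_32 top 0.52 [232.7 208.2] 132 bbox 227 240 204 215 cen 233.7 209.0 [0.4917 0.1966]
weight_32 side 0.89 [274.1 275.8] 429 bbox 266 284 261 290 cen 274.3 276.4 [0.4945 0.1959]
weight_32 side 0.83 [305.8 248.2] 454 bbox 296 316 230 259 cen 305.9 246.1 [0.4788 0.0964]
weight_32 side 0.78 [371.1 169.7] 431 bbox 360 382 153 178 cen 370.8 166.9 [ 0.4645 -0.2257]
weight_32 side 0.72 [327.8 207.7] 625 bbox 317 344 191 220 cen 330.3 206.5 [ 0.4885 -0.0401]
weight_32 side 0.67 [362.2 255.4] 852 bbox 346 379 237 270 cen 363.0 255.1 [0.3652 0.0698]
weight_44 top 0.83 [417.3 215.6] 449 bbox 404 427 206 228 cen 415.4 216.6 [ 0.4635 -0.2294]
weight_44 top 0.79 [289.3 259.2] 672 bbox 278 306 246 275 cen 291.6 260.4 [0.3685 0.0631]
weight
[... 3039 characters left out ...]
.4] 747 bbox 287 317 136 166 cen 302.1 151.1 [0.6285 0.033 ]
mark_mid_a side 0.81 [281.3 194.2] 492 bbox 266 296 183 202 cen 281.5 192.6 [ 0.6195 -0.0473]
mark_mid_a side 0.65 [260.8 209.3] 548 bbox 245 276 201 221 cen 260.3 210.9 [0.6285 0.0325]
stud_pot top 0.81 [457.9 161.6] 697 bbox 444 474 150 179 cen 459.4 165.1 [ 0.5836 -0.3398]
stud_pot side 0.68 [344.8 133.7] 498 bbox 334 358 124 147 cen 346.0 134.8 [ 0.5835 -0.3425]
scissors top 0.77 [180.1 177.5] 888 bbox 157 192 122 204 cen 178.7 170.2 [0.5873 0.3261]
scissors side 0.62 [193.9 316. ] 1487 bbox 145 233 281 351 cen 192.0 317.4 [0.575  0.3414]
scissors side 0.5 [299.4 175.9] 398 bbox 286 314 168 184 cen 300.2 175.9 [ 0.6053 -0.1154]
```

```bash
python3 - <<'E'
import cv2
im=cv2.imread("pics/top_raw.png"); cv2.imwrite("pics/crop1.png",cv2.resize(im[110:290,180:446],None,fx=3,fy=3,interpolation=cv2.INTER_CUBIC)[:540,:798])
E
```

```text
(no output)
```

View pics/crop1.png

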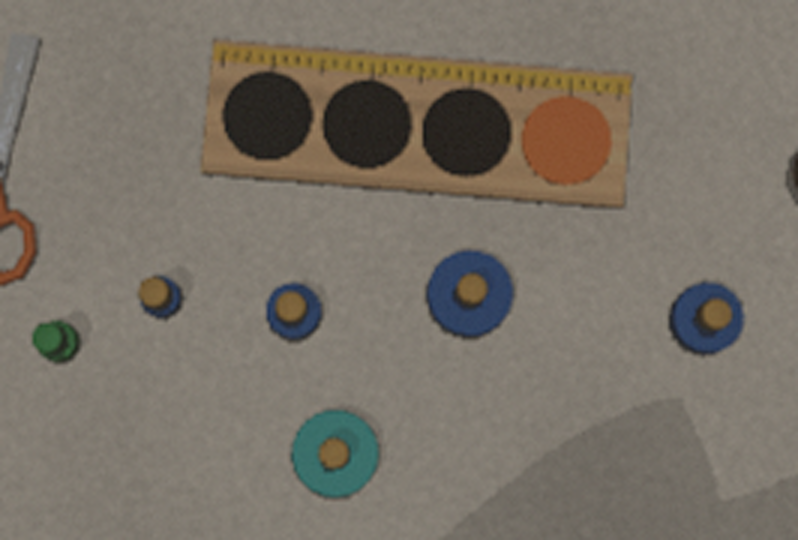

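Four blue candidates by disc width: 32 at (233,209), 44 at (278,213), 56 at (416,215) and 68 at (337,207). The crop confirms about 14, 19, 24 and 29 px in blue. Green at (199,223) and turquoise at (292,261) are look-alikes and stay put. The marks are about 80 mm apart, as specified. Next is a silhouette fit for accurate positions.

```bash
cat >> h.py <<'E'
from scipy.optimize import minimize
S=8
def sil(c,x,y,z0,D,x0,y0,w,h):
    im=np.zeros((h*S,w*S),np.uint8)
    for d,a,b in ((D,0,.022),(.016,.022,.028),(.024,.028,.054)):
        p=np.vstack([circ(c,(x,y,z0+a),d/2),circ(c,(x,y,z0+b),d/2)])
        p=((p-[x0-.5,y0-.5])*S)
        cv2.fillPoly(im,[cv2.convexHull(np.round(p*16).astype(np.int32))],255,shift=4)
    return cv2.resize(im,(w,h),interpolation=cv2.INTER_AREA)/255.
def fit(c,im,x,y,z0,D,ret=False):
    u,v=proj(c,(x,y,z0+.025)); r=24; x0,y0=int(u)-r,int(v)-r
    x0=max(x0,0);y0=max(y0,0)
    sub=im[y0:y0+2*r,x0:x0+2*r]; h,w=sub.shape[:2]
    hsv=cv2.cvtColor(sub,cv2.COLOR_BGR2HSV); 
    blue=cv2.inRange(hsv,(100,70,20),(130,255,255)); br=cv2.inRange(hsv,(8,85,50),(28,255,255))
    m=(blue|br)
    n,l,st,ce=cv2.connectedComponentsWithStats(m)
    k=1+np.argmax(st[1:,4]); m=(l==k).astype(float)
    f=lambda p:((sil(c,p[0]/1000,p[1]/1000,z0,D,x0,y0,w,h)-m)**2).sum()
    s=minimize(f,[x*1000,y*1000],method="Nelder-Mead",options=dict(initial_simplex=np.array([[x,y],[x+.006,y],[x,y+.006]])*1000,xatol=.1,fatol=.1))
    return s.x/1000,s.fun,m.sum()
INIT={32:(.493,.196,.032),44:(.478,.095,.044),56:(.464,-.228,.056),68:(.4885,-.042,.068)}
E
python3 - <<'E'
from h import *
for c in("top","side"):
    im=cv2.imread(f"pics/{c}_raw.png")
    for k,(x,y,D) in INIT.items():
        p,f,n=fit(c,im,x,y,0,D)
        alt=[round(fit(c,im,x,y,0,q)[1],1) for q in(.032,.044,.056,.068)]
        print(c,k,p.round(4),round(f,1),n,alt)
# marks
import itertools
for c in("top","side"):
    im=cv2.imread(f"pics/{c}_raw.png");hsv=cv2.cvtColor(im,cv2.COLOR_BGR2HSV)
    for P in((.610,-.126),(.620,-.0465),(.6285,.033),(.637,.1127)):
        u,v=proj(c,(*P,.013)); u,v=int(u),int(v); s=hsv[v-20:v+21,u-20:u+21]
        m=cv2.inRange(s,(3,125,60),(13,255,255)) if P[1]<-.1 else cv2.inRange(s,(0,0,0),(180,255,60))
        n,l,st,ce=cv2.connectedComponentsWithStats(m);k=1+np.argmax(st[1:,4])
        print(c,P,ray(c,ce[k]+[u-20,v-20],.013)[:2].round(4),st[k],circ(c,(*P,.013),.036).ptp(0) if 0 else np.ptp(circ(c,(*P,.013),.036),axis=0))
s=robot.read_state();print(R.from_rotvec(s["orientation"]).as_matrix().round(3))
E
```

```text
Traceback (most recent call last):
  File "h.py", line 33, in fit
    s=minimize(f,[x*1000,y*1000],method="Nelder-Mead",options=dict(initial_simplex=np.array([[x,y],[x+.006,y],[x,y+.006]])*1000,xatol=.1,fatol=.1))
  File "h.py", line 32, in <lambda>
    f=lambda p:((sil(c,p[0]/1000,p[1]/1000,z0,D,x0,y0,w,h)-m)**2).sum()
                 ~~~^^^^^^^^^^^^^^^^^^^^^^^^^^^^^^^^^^^^^^
  File "h.py", line 19, in sil
    p=np.vstack([circ(c,(x,y,z0+a),d/2),circ(c,(x,y,z0+b),d/2)])
                                        ~~~~^^^^^^^^^^^^^^^^^^
  File "h.py", line 13, in circ
    return np.array([proj(c,[P[0]+r*np.cos(t),P[1]+r*np.sin(t),P[2]]) for t in a])
                     ~~~~^^^^^^^^^^^^^^^^^^^^^^^^^^^^^^^^^^^^^^^^^^^^
  File "h.py", line 9, in proj
    m=imaging.camera_model(c);Rm=R.from_rotvec(m["orientation"]).as_matrix()
ValueError: time passes only in moves, steps and waits
```

Too many camera_model calls, so I'll cache it.

```bash
sed -i 's/^def ray/CM={c:imaging.camera_model(c) for c in("top","side")}\ndef ray/; s/m=imaging.camera_model(c)/m=CM[c]/' h.py
cat > m1.py <<'E'
from h import *
for c in("top","side"):
    im=cv2.imread(f"pics/{c}_raw.png")
    for k,(x,y,D) in INIT.items():
        p,f,n=fit(c,im,x,y,0,D)
        alt=[round(fit(c,im,x,y,0,q)[1],1) for q in(.032,.044,.056,.068)]
        print(c,k,p.round(4),round(f,1),n,alt)
for c in("top","side"):
    im=cv2.imread(f"pics/{c}_raw.png");hsv=cv2.cvtColor(im,cv2.COLOR_BGR2HSV)
    for P in((.610,-.126),(.620,-.0465),(.6285,.033),(.637,.1127)):
        u,v=proj(c,(*P,.013)); u,v=int(u),int(v); s=hsv[v-20:v+21,u-20:u+21]
        m=cv2.inRange(s,(3,125,60),(13,255,255)) if P[1]<-.1 else cv2.inRange(s,(0,0,0),(180,255,60))
        n,l,st,ce=cv2.connectedComponentsWithStats(m);k=1+np.argmax(st[1:,4])
        print(c,P,ray(c,ce[k]+[u-20,v-20],.013)[:2].round(4),st[k],np.ptp(circ(c,(*P,.013),.036),axis=0))
s=robot.read_state();print(R.from_rotvec(s["orientation"]).as_matrix().round(3),s["t"])
E
python3 m1.py
```

```text
top 32 [0.495  0.2006] 51.8 115.0 [np.float64(51.8), np.float64(177.7), np.float64(350.1), np.float64(562.8)]
top 44 [0.4799 0.0947] 52.9 228.0 [np.float64(97.1), np.float64(52.9), np.float64(224.0), np.float64(434.0)]
top 56 [ 0.4664 -0.23  ] 80.7 395.0 [np.float64(238.8), np.float64(136.7), np.float64(80.7), np.float64(293.4)]
top 68 [ 0.491  -0.0445] 69.3 591.0 [np.float64(453.2), np.float64(337.7), np.float64(174.8), np.float64(69.3)]
side 32 [0.4961 0.1943] 73.0 345.0 [np.float64(73.0), np.float64(228.9), np.float64(427.0), np.float64(665.7)]
side 44 [0.5036 0.0517] 269.2 154.0 [np.float64(167.5), np.float64(269.2), np.float64(154.0), np.float64(154.0)]
side 56 [ 0.4688 -0.2369] 67.2 373.0 [np.float64(149.6), np.float64(70.3), np.float64(67.2), np.float64(185.4)]
side 68 [ 0.4937 -0.0539] 173.8 533.0 [np.float64(266.6), np.float64(191.1), np.float64(113.7), np.float64(173.8)]
top (0.61, -0.126) [ 0.6118 -0.1255] [  6   5  30  30 706] [30.01865866 29.53562369]
top (0.62, -0.0465) [ 0.6203 -0.0456] [  6   7  29  28 655] [30.00416661 29.49798029]
top (0.6285, 0.033) [0.6289 0.0337] [  6   6  29  29 654] [30.00533004 29.46865487]
top (0.637, 0.1127) [0.6374 0.113 ] [  7   6  29  29 656] [30.00654588 29.43940925]
side (0.61, -0.126) [ 0.6125 -0.127 ] [  6  11  29  18 403] [29.11313637 16.89839756]
side (0.62, -0.0465) [ 0.6329 -0.0385] [  6  13  16  17 210] [30.48450404 18.52419499]
side (0.6285, 0.033) [0.6295 0.0324] [  5  10  31  21 501] [32.00741771 20.4146306 ]
side (0.637, 0.1127) [0.6379 0.1121] [  4   9  33  23 596] [33.82957302 22.61370946]
[[-0.904 -0.     0.427]
 [-0.427 -0.    -0.904]
 [ 0.    -1.     0.   ]] 1.1
```

```bash
cat > m2.py <<'E'
from h import *
EST={32:(.494,.1965,.032),44:(.479,.095,.044),56:(.4655,-.229,.056),68:(.490,-.0435,.068)}
rows=[]
for c in("top","side"):
    im=cv2.imread(f"pics/{c}_raw.png");t=[]
    for k,(x,y,D) in EST.items():
        u,v=map(int,proj(c,(x,y,.025))); r=20; F=10
        s=cv2.resize(im[v-r:v+r,u-r:u+r],None,fx=F,fy=F,interpolation=cv2.INTER_CUBIC)
        s=cv2.convertScaleAbs(s,alpha=1.4)
        for z,d,col in((0,D,(0,255,255)),(.022,D,(0,255,0)),(.028,.024,(255,0,255)),(.054,.024,(0,0,255))):
            p=(circ(c,(x,y,z),d/2)-[u-r-.5,v-r-.5])*F
            cv2.polylines(s,[p.astype(np.int32)],True,col,1)
        t.append(cv2.resize(s,(200,200),interpolation=cv2.INTER_AREA))
    rows.append(np.hstack(t))
cv2.imwrite("pics/ov1.png",np.vstack(rows))
E
python3 m2.py
```

```text
(no output)
```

View pics/ov1.png

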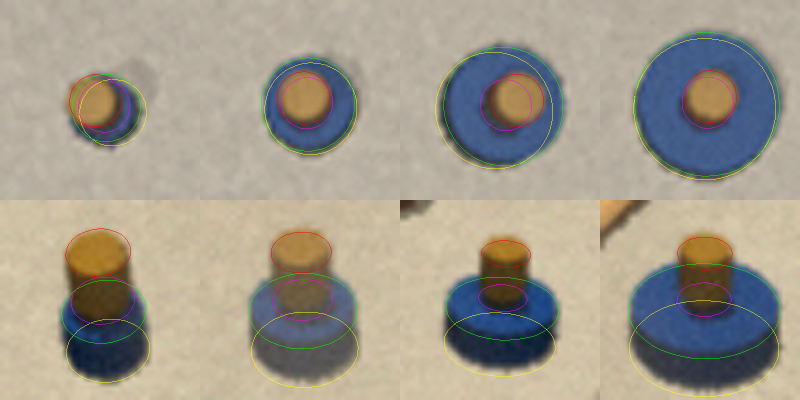

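The overlay fits in both cameras to about 1–2 mm and all four weights are upright. I start with the 56, the nearest.

Emit:
carry_out:
  motion: [-0.034,0.01,-0.02,0,0,0,0.3,-0.034,0.01,-0.02,0,0,0,0.3,-0.034,0.01,-0.02,0,0,0,0.3,-0.034,0.01,-0.02,0,0,0,0.3,-0.034,0.01,-0.02,0,0,0,0.3]
  squeeze: 40

```text
t: 1.6
tool_pos: [0.368, -0.3801, 0.1876]
orientation: [-0.435, 1.976, -1.988]
force: [1.2, -0.7, 0.6]
opening: 0.0614
```

Emit:
carry_out:
  motion: [-0.034,0.01,-0.02,0,0,0,0.3,-0.034,0.01,-0.02,0,0,0,0.3,-0.034,0.01,-0.02,0,0,0,0.3,-0.034,0.01,-0.02,0,0,0,0.3,-0.034,0.01,-0.02,0,0,0,0.3]

```text
t: 2.1
tool_pos: [0.4845, -0.2114, 0.1362]
orientation: [-0.432, 1.973, -1.99]
force: [0.6, -0.6, 0.3]
opening: 0.0604
```

```bash
cat > go.py <<'E'
import sys
from h import *
T={"56":(.4655,-.229,.047),"32":(.494,.1965,.047),"44":(.479,.095,.047),"68":(.490,-.0435,.047),
"mo":(.6113,-.126,.062),"m1":(.620,-.0463,.062),"m2":(.629,.033,.062),"me":(.6375,.1127,.062)}
s=robot.read_state();M=R.from_rotvec(s["orientation"]).as_matrix()
P=np.array(T[sys.argv[1]]) 
if len(sys.argv)>2: P[2]=float(sys.argv[2])
print("t",s["t"],"pos",s["tool_pos"].round(4),"open",round(s["opening"],4),"F",s["force"].round(1),"q",s["q"].round(2))
print(M.round(3).tolist())
d=M.T@(P-s["tool_pos"]); print("tool shift",d.round(4),"world",(P-s["tool_pos"]).round(4))
# tilt correction turn (deg, tool axes) to make tool y = -z
y=M[:,1]; ax=np.cross(y,[0,0,-1]); print("level turn",np.degrees(M.T@ax).round(2))
E
python3 go.py 56 0.1
```

```text
t 2.1 pos [ 0.4845 -0.2114  0.1362] open 0.0604 F [ 0.6 -0.6  0.3] q [-0.51  0.    1.81 -0.    1.32  0.64]
[[-0.908, 0.004, 0.418], [-0.418, -0.008, -0.908], [-0.001, -1.0, 0.009]]
tool shift [0.0247 0.0362 0.0077] world [-0.019  -0.0176 -0.0362]
level turn [-0.5   0.   -0.05]
```

Emit:
carry_out:
  motion: [0.01,0.008,0.003,-0.5,0,0,0.3,0.01,0.008,0.003,0,0,0,0.3,0.005,0.008,0.002,0,0,0,0.3,0,0.01,0,0,0,0,0.3,0,0,0,0,0,0,0.3]

```text
t: 2.6
tool_pos: [0.4649, -0.2269, 0.0987]
orientation: [-0.439, 1.982, -1.978]
force: [0.6, -0.5, -1.7]
opening: 0.0602
```

```bash
python3 go.py 56
```

```text
t 2.6 pos [ 0.4649 -0.2269  0.0987] open 0.0602 F [ 0.6 -0.5 -1.7] q [-0.55  0.02  1.86  0.    1.26  0.58]
[[-0.906, -0.0, 0.422], [-0.422, 0.002, -0.906], [-0.001, -1.0, -0.002]]
tool shift [0.0004 0.0517 0.0023] world [ 0.0006 -0.0021 -0.0517]
level turn [ 0.12  0.   -0.04]
```

Emit:
carry_out:
  motion: [0,0.015,0.002,0,0,0,0.3,0,0.015,0,0,0,0,0.3,0,0.013,0,0,0,0,0.3,0,0.009,0,0,0,0,0.3,0,0,0,0,0,0,0.3]

```text
t: 3.1
tool_pos: [0.4651, -0.2315, 0.0444]
orientation: [-0.432, 1.984, -1.982]
force: [-1.0, -0.3, 0.0]
opening: 0.0607
```

Emit:
carry_out:
  motion: [0,0,0,0,0,0,-1,0,0,0,0,0,0,-1,0,0,0,0,0,0,-1,0,0,0,0,0,0,-1,0,0,0,0,0,0,-1]

```text
t: 3.6
tool_pos: [0.4664, -0.2319, 0.0461]
orientation: [-0.431, 1.981, -1.982]
force: [1.1, -3.3, 1.7]
opening: 0.0248
```

```bash
python3 go.py m2 0.12; python3 - <<'E'
from h import *
im=imaging.read_camera("side");cv2.imwrite("pics/s2.png",cv2.resize(im[110:290,180:446],None,fx=3,fy=3)); 
E
```

```text
t 3.6 pos [ 0.4664 -0.2319  0.0461] open 0.0248 F [ 1.1 -3.3  1.7] q [-0.56  0.1   1.89  0.    1.15  0.58]
[[-0.908, 0.003, 0.418], [-0.418, 0.0, -0.908], [-0.003, -1.0, 0.001]]
tool shift [-0.2587 -0.0734 -0.1726] world [0.1626 0.2649 0.0739]
level turn [-0.07  0.   -0.17]
```

View pics/s2.png

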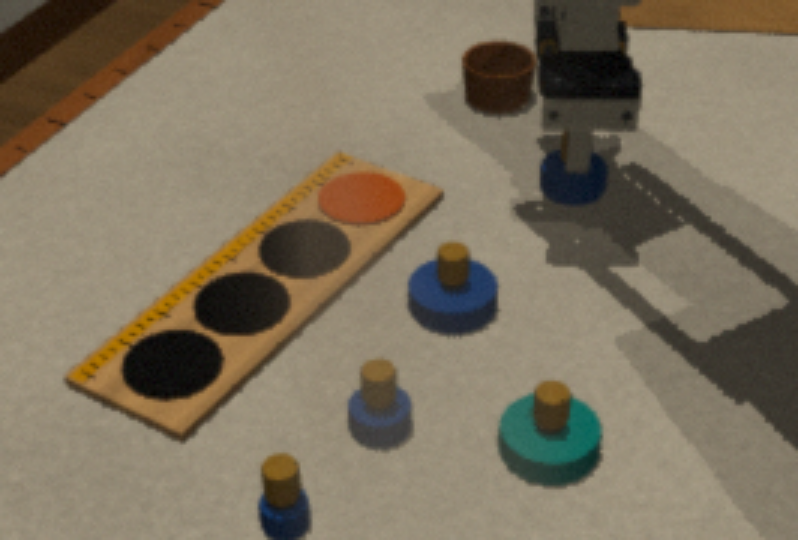

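The 56 is gripped (opening about 24 mm, knob between the pads). Next: lift and carry to the third mark.

Emit:
carry_out:
  motion: [0,-0.01,0,0,0,0,-1,0,-0.015,0,0,0,0,-1,0,-0.016,0,0,0,0,-1,0,-0.016,0,0,0,0,-1,-0.01,-0.012,-0.007,0,0,0,-1]

```text
t: 4.15
tool_pos: [0.4682, -0.2194, 0.1146]
orientation: [-0.438, 1.992, -1.979]
force: [0.4, 0.3, -3.1]
opening: 0.0234
```

Emit:
carry_out:
  motion: [-0.022,-0.003,-0.015,0,0,0,-1,-0.025,0,-0.017,0,0,0,-1,-0.025,0,-0.017,0,0,0,-1,-0.025,0,-0.017,0,0,0,-1,-0.025,0,-0.017,0,0,0,-1]

```text
t: 4.65
tool_pos: [0.5473, -0.0881, 0.1219]
orientation: [-0.431, 1.994, -1.982]
force: [0.4, -0.2, -4.4]
opening: 0.0233
```

Emit:
carry_out:
  motion: [-0.025,0,-0.017,0,0,0,-1,-0.025,0,-0.017,0,0,0,-1,-0.025,0,-0.017,0,0,0,-1,-0.02,0,-0.013,0,0,0,-1,-0.01,0,-0.006,0,0,0,-1]

```text
t: 5.15
tool_pos: [0.6154, 0.0312, 0.122]
orientation: [-0.438, 1.996, -1.978]
force: [0.5, 0.0, -4.9]
opening: 0.023
```

```bash
python3 go.py m2
```

```text
t 5.15 pos [0.6154 0.0312 0.122 ] open 0.023 F [ 0.5  0.  -4.9] q [-0.04  0.26  1.56  0.01  1.33  1.1 ]
[[-0.91, -0.008, 0.415], [-0.415, 0.008, -0.91], [0.004, -1.0, -0.01]]
tool shift [-0.0134  0.0599  0.0046] world [ 0.0136  0.0018 -0.06  ]
level turn [0.58 0.   0.23]
```

Emit:
carry_out:
  motion: [-0.007,0.01,0.002,0.3,0,0.1,-1,-0.005,0.012,0.001,0.3,0,0.1,-1,-0.001,0.013,0.001,0,0,0,-1,0,0.01,0,0,0,0,-1,0,0,0,0,0,0,-1]

```text
t: 5.65
tool_pos: [0.6274, 0.0324, 0.0708]
orientation: [-0.437, 1.986, -1.988]
force: [-0.5, -0.2, -5.5]
opening: 0.0236
```

```bash
python3 go.py m2 0.0595
```

```text
t 5.65 pos [0.6274 0.0324 0.0708] open 0.0236 F [-0.5 -0.2 -5.5] q [-0.03  0.34  1.56 -0.    1.25  1.11]
[[-0.91, -0.005, 0.415], [-0.415, -0.002, -0.91], [0.005, -1.0, -0.0]]
tool shift [-0.0017  0.0113  0.0001] world [ 0.0016  0.0006 -0.0113]
level turn [0.01 0.   0.28]
```

Emit:
carry_out:
  motion: [-0.0015,0.004,0,0,0,0,-1,0,0.003,0,0,0,0,-1,0,0.003,0,0,0,0,-1,0,0.002,0,0,0,0,-1,0,0,0,0,0,0,-1]

```text
t: 6.15
tool_pos: [0.6288, 0.0313, 0.06]
orientation: [-0.435, 1.987, -1.989]
force: [0.7, 0.8, -3.9]
opening: 0.0231
```

```bash
python3 go.py m2 0.0595
```

```text
t 6.15 pos [0.6288 0.0313 0.06  ] open 0.0231 F [ 0.7  0.8 -3.9] q [-0.03  0.36  1.56 -0.    1.23  1.12]
[[-0.911, -0.004, 0.413], [-0.413, -0.002, -0.911], [0.005, -1.0, 0.0]]
tool shift [-0.0009  0.0004 -0.0015] world [ 0.0002  0.0017 -0.0005]
level turn [-0.01  0.    0.27]
```

Emit:
carry_out:
  motion: [0,0.001,-0.0015,0,0,0,-1,0,0.001,0,0,0,0,-1,0,0,0,0,0,0,-1,0,0,0,0,0,0,-1,0,0,0,0,0,0,-1]

```text
t: 6.65
tool_pos: [0.6291, 0.0328, 0.0593]
orientation: [-0.432, 1.985, -1.989]
force: [-1.4, -0.7, -0.5]
opening: 0.0236
```

```bash
python3 go.py m2 0.0595
```

```text
t 6.65 pos [0.6291 0.0328 0.0593] open 0.0236 F [-1.4 -0.7 -0.5] q [-0.03  0.36  1.56 -0.    1.23  1.12]
[[-0.911, -0.002, 0.413], [-0.413, -0.002, -0.911], [0.002, -1.0, 0.001]]
tool shift [ 0.     -0.0002 -0.0002] world [-0.0001  0.0002  0.0002]
level turn [-0.07  0.    0.14]
```

The force went from −5.5 N to −0.5 N, so the weight is resting on the felt. Release and rise.

Emit:
carry_out:
  motion: [0,0,0,0,0,0,0.1,0,0,0,0,0,0,0.1,0,0,0,0,0,0,0.1,0,0,0,0,0,0,0.1,0,-0.005,0,0,0,0,0.1]

```text
t: 7.15
tool_pos: [0.6306, 0.0328, 0.0656]
orientation: [-0.429, 1.983, -1.988]
force: [0.4, -0.4, -0.1]
opening: 0.0508
```

Emit:
carry_out:
  motion: [0,-0.015,0,0,0,0,0.2,0,-0.02,0,0,0,0,0.2,0,-0.02,0,0,0,0,0.2,0,-0.012,0,0,0,0,0.3,0,0,0,0,0,0,0.3]

```text
t: 7.65
tool_pos: [0.6317, 0.0329, 0.1405]
orientation: [-0.425, 1.981, -1.988]
force: [-0.2, -0.4, 0.2]
opening: 0.0603
```

```bash
python3 go.py 68 0.1
```

```text
t 7.65 pos [0.6317 0.0329 0.1405] open 0.0603 F [-0.2 -0.4  0.2] q [-0.03  0.27  1.5  -0.    1.36  1.12]
[[-0.911, 0.005, 0.413], [-0.413, -0.002, -0.911], [-0.004, -1.0, 0.004]]
tool shift [0.1608 0.0399 0.0109] world [-0.1417 -0.0764 -0.0405]
level turn [-0.24  0.   -0.21]
```

Emit:
carry_out:
  motion: [0.033,0,0.002,0,0,0,0.3,0.033,0,0.002,0,0,0,0.3,0.033,0.01,0.002,0,0,0,0.3,0.033,0.015,0.002,0,0,0,0.3,0.025,0.012,0.002,0,0,0,0.3]

```text
t: 8.15
tool_pos: [0.4921, -0.0419, 0.1022]
orientation: [-0.422, 1.976, -1.985]
force: [-0.7, -0.1, -0.1]
opening: 0.0602
```

```bash
python3 go.py 68; python3 - <<'E'
from h import *
im=imaging.read_camera("side");cv2.imwrite("pics/s3.png",cv2.resize(im[110:290,180:446],None,fx=3,fy=3)); 
E
```

```text
t 8.15 pos [ 0.4921 -0.0419  0.1022] open 0.0602 F [-0.7 -0.1 -0.1] q [-0.19 -0.06  1.94 -0.    1.25  0.95]
[[-0.909, 0.01, 0.416], [-0.416, -0.003, -0.909], [-0.008, -1.0, 0.007]]
tool shift [0.003  0.0552 0.0002] world [-0.0021 -0.0016 -0.0552]
level turn [-0.38  0.   -0.48]
```

View pics/s3.png

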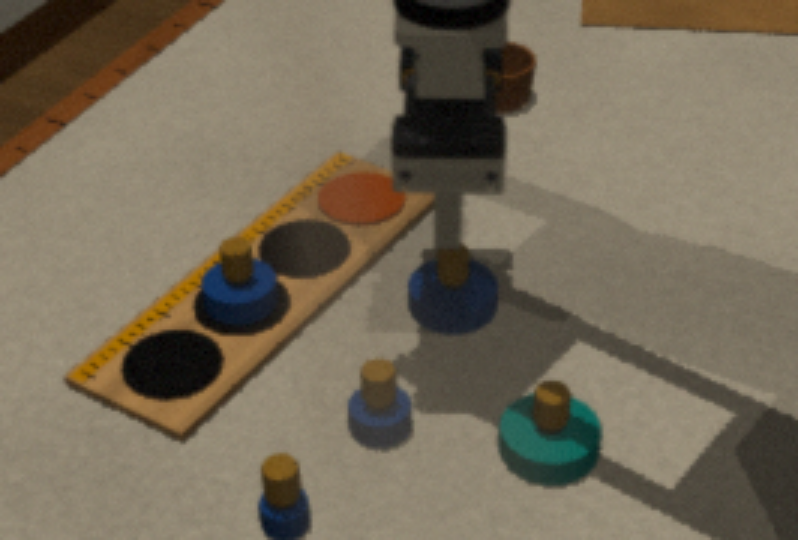

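The 56 stands upright on the third mark (crop (238,285)) and the gripper is above the 68. Descend and grip.

Emit:
carry_out:
  motion: [0.002,0.015,0,-0.4,0,-0.4,0.3,0.001,0.016,0,0,0,0,0.3,0,0.013,0,0,0,0,0.3,0,0.008,0,0,0,0,0.3,0,0,0,0,0,0,0.3]

```text
t: 8.7
tool_pos: [0.4843, -0.0438, 0.0417]
orientation: [-0.439, 1.992, -1.984]
force: [-0.9, 0.1, -1.5]
opening: 0.0602
```

Emit:
carry_out:
  motion: [0,0,0,0,0,0,-1,0,0,0,0,0,0,-1,0,0,0,0,0,0,-1,0,0,0,0,0,0,-1,0,0,0,0,0,0,-1]
  squeeze: 45

```text
t: 9.2
tool_pos: [0.4868, -0.0439, 0.0435]
orientation: [-0.437, 1.988, -1.984]
force: [1.2, -3.2, -2.2]
opening: 0.0245
```

```bash
python3 go.py me 0.125
```

```text
t 9.2 pos [ 0.4868 -0.0439  0.0435] open 0.0245 F [ 1.2 -3.2 -2.2] q [-0.19  0.03  1.97  0.    1.15  0.95]
[[-0.909, -0.005, 0.416], [-0.416, 0.001, -0.909], [0.004, -1.0, -0.003]]
tool shift [-0.2019 -0.082  -0.08  ] world [0.1507 0.1566 0.0815]
level turn [0.16 0.   0.22]
```

Emit:
carry_out:
  motion: [0,-0.01,0,0,0,0,-1,0,-0.015,0,0,0,0,-1,0,-0.018,0,0,0,0,-1,0,-0.018,0,0,0,0,-1,0,-0.018,0,0,0,0,-1]

```text
t: 9.7
tool_pos: [0.48, -0.0422, 0.1198]
orientation: [-0.453, 2.002, -1.982]
force: [0.9, -0.2, -6.3]
opening: 0.0231
```

Emit:
carry_out:
  motion: [-0.015,-0.012,-0.005,0,0,0,-1,-0.025,0,-0.01,0,0,0,-1,-0.025,0,-0.01,0,0,0,-1,-0.025,0,-0.01,0,0,0,-1,-0.025,0,-0.01,0,0,0,-1]

```text
t: 10.2
tool_pos: [0.5651, 0.0473, 0.1335]
orientation: [-0.453, 2.007, -1.986]
force: [0.8, -0.1, -6.7]
opening: 0.023
```

Emit:
carry_out:
  motion: [-0.025,0,-0.01,0,0,0,-1,-0.025,0,-0.01,0,0,0,-1,-0.02,0,-0.008,0,0,0,-1,-0.012,0,-0.004,0,0,0,-1,0,0,0,0,0,0,-1]

```text
t: 10.7
tool_pos: [0.6255, 0.1164, 0.1289]
orientation: [-0.467, 2.012, -1.984]
force: [-0.7, -0.1, -8.0]
opening: 0.0234
```

```bash
sed -i 's/"me":(.6375,.1127,.062)/"me":(.6348,.1115,.0565)/' go.py; python3 go.py me
```

```text
t 10.7 pos [0.6255 0.1164 0.1289] open 0.0234 F [-0.7 -0.1 -8. ] q [0.1  0.33 1.46 0.01 1.39 1.24]
[[-0.91, -0.035, 0.414], [-0.414, 0.006, -0.91], [0.029, -0.999, -0.02]]
tool shift [-0.0085  0.072   0.0098] world [ 0.0093 -0.0049 -0.0724]
level turn [1.16 0.   1.67]
```

Emit:
carry_out:
  motion: [-0.004,0.014,0.005,0.6,0,0.8,-1,-0.003,0.015,0.003,0.6,0,0.8,-1,-0.001,0.015,0.001,0,0,0,-1,0,0.012,0,0,0,0,-1,0,0,0,0,0,0,-1]

```text
t: 11.2
tool_pos: [0.6313, 0.1101, 0.0683]
orientation: [-0.441, 1.989, -1.989]
force: [0.0, -0.5, -7.4]
opening: 0.0233
```

```bash
python3 go.py me
```

```text
t 11.2 pos [0.6313 0.1101 0.0683] open 0.0233 F [ 0.  -0.5 -7.4] q [ 0.09  0.38  1.51 -0.    1.26  1.24]
[[-0.91, -0.009, 0.414], [-0.414, -0.002, -0.91], [0.009, -1.0, -0.002]]
tool shift [-0.0039  0.0117  0.0002] world [ 0.0035  0.0014 -0.0118]
level turn [0.1  0.   0.51]
```

Emit:
carry_out:
  motion: [-0.002,0.003,0,0,0,0.5,-1,-0.002,0.003,0,0,0,0,-1,0,0.002,0,0,0,0,-1,0,0.002,0,0,0,0,-1,0,0.001,0,0,0,0,-1]

```text
t: 11.7
tool_pos: [0.636, 0.1117, 0.0583]
orientation: [-0.428, 1.987, -1.983]
force: [-0.2, -0.3, -7.8]
opening: 0.0233
```

```bash
python3 go.py me
```

```text
t 11.7 pos [0.636  0.1117 0.0583] open 0.0233 F [-0.2 -0.3 -7.8] q [0.09 0.39 1.52 0.   1.23 1.24]
[[-0.91, 0.001, 0.414], [-0.414, 0.002, -0.91], [-0.002, -1.0, -0.001]]
tool shift [ 0.0012  0.0018 -0.0003] world [-0.0012 -0.0002 -0.0018]
level turn [ 0.09  0.   -0.12]
```

Emit:
carry_out:
  motion: [0.001,0.001,0,0,0,0,-1,0,0.001,0,0,0,0,-1,0,0.001,0,0,0,0,-1,0,0,0,0,0,0,-1,0,0,0,0,0,0,-1]

```text
t: 12.2
tool_pos: [0.636, 0.1114, 0.0571]
orientation: [-0.426, 1.986, -1.982]
force: [1.1, 0.3, -7.3]
opening: 0.0233
```

```bash
python3 go.py me
```

```text
t 12.2 pos [0.636  0.1114 0.0571] open 0.0233 F [ 1.1  0.3 -7.3] q [0.09 0.39 1.52 0.   1.23 1.24]
[[-0.91, 0.003, 0.414], [-0.414, 0.002, -0.91], [-0.004, -1.0, -0.001]]
tool shift [ 0.0011  0.0006 -0.0006] world [-0.0012  0.0001 -0.0006]
level turn [ 0.04  0.   -0.24]
```

Emit:
carry_out:
  motion: [0,0.002,0,0,0,0,-1,0,0.002,0,0,0,0,-1,0,0,0,0,0,0,-1,0,0,0,0,0,0,-1,0,0,0,0,0,0,-1]

```text
t: 12.7
tool_pos: [0.6368, 0.1116, 0.057]
orientation: [-0.425, 1.985, -1.982]
force: [0.1, -0.1, -4.6]
opening: 0.0234
```

```bash
python3 go.py me
```

```text
t 12.7 pos [0.6368 0.1116 0.057 ] open 0.0234 F [ 0.1 -0.1 -4.6] q [0.09 0.39 1.52 0.   1.22 1.24]
[[-0.91, 0.005, 0.414], [-0.414, 0.003, -0.91], [-0.006, -1.0, -0.0]]
tool shift [ 0.0019  0.0005 -0.0008] world [-0.002  -0.0001 -0.0005]
level turn [ 0.02  0.   -0.32]
```

Contact has begun (−7.8 → −4.6 N). A touch more, then release and rise.

Emit:
carry_out:
  motion: [0,0.002,0,0,0,0,-1,0,0.001,0,0,0,0,-1,0,0,0,0,0,0,-1,0,0,0,0,0,0,-1,0,0,0,0,0,0,-1]

```text
t: 13.2
tool_pos: [0.6373, 0.1117, 0.0569]
orientation: [-0.424, 1.985, -1.982]
force: [-1.4, -0.2, -1.9]
opening: 0.023
```

Emit:
carry_out:
  motion: [0,0,0,0,0,0,0.1,0,0,0,0,0,0,0.1,0,0,0,0,0,0,0.1,0,0,0,0,0,0,0.1,0,-0.005,0,0,0,0,0.1]

```text
t: 13.7
tool_pos: [0.6396, 0.1118, 0.0636]
orientation: [-0.418, 1.982, -1.98]
force: [0.7, 0.2, 0.8]
opening: 0.051
```

Emit:
carry_out:
  motion: [0,-0.015,0,0,0,0,0.2,0,-0.02,0,0,0,0,0.2,0,-0.02,0,0,0,0,0.2,0,-0.016,0,0,0,0,0.3,0,0,0,0,0,0,0.3]

```text
t: 14.2
tool_pos: [0.6401, 0.1117, 0.143]
orientation: [-0.414, 1.98, -1.979]
force: [0.9, 0.7, -0.9]
opening: 0.0605
```

```bash
python3 go.py 44 0.1
```

```text
t 14.2 pos [0.6401 0.1117 0.143 ] open 0.0605 F [ 0.9  0.7 -0.9] q [0.09 0.31 1.46 0.   1.36 1.24]
[[-0.91, 0.015, 0.414], [-0.414, 0.003, -0.91], [-0.015, -1.0, 0.003]]
tool shift [ 0.1542  0.0406 -0.0517] world [-0.1611 -0.0167 -0.043 ]
level turn [-0.17  0.   -0.84]
```

Emit:
carry_out:
  motion: [0.03,0,-0.01,-0.1,0,-0.4,0.3,0.033,0,-0.011,0,0,-0.4,0.3,0.033,0.01,-0.011,0,0,0,0.3,0.033,0.015,-0.011,0,0,0,0.3,0.023,0.012,-0.008,0,0,0,0.3]

```text
t: 14.7
tool_pos: [0.4797, 0.0947, 0.105]
orientation: [-0.422, 1.981, -1.985]
force: [0.1, -0.4, -0.4]
opening: 0.0603
```

```bash
python3 go.py 44; python3 - <<'E'
from h import *
im=imaging.read_camera("side");cv2.imwrite("pics/s4.png",cv2.resize(im[110:290,180:446],None,fx=3,fy=3)); 
E
```

```text
t 14.7 pos [0.4797 0.0947 0.105 ] open 0.0603 F [ 0.1 -0.4 -0.4] q [ 0.09 -0.07  1.94 -0.    1.26  1.24]
[[-0.91, 0.007, 0.414], [-0.414, -0.0, -0.91], [-0.006, -1.0, 0.003]]
tool shift [ 0.0009  0.058  -0.0007] world [-0.0007  0.0003 -0.058 ]
level turn [-0.19  0.   -0.36]
```

View pics/s4.png

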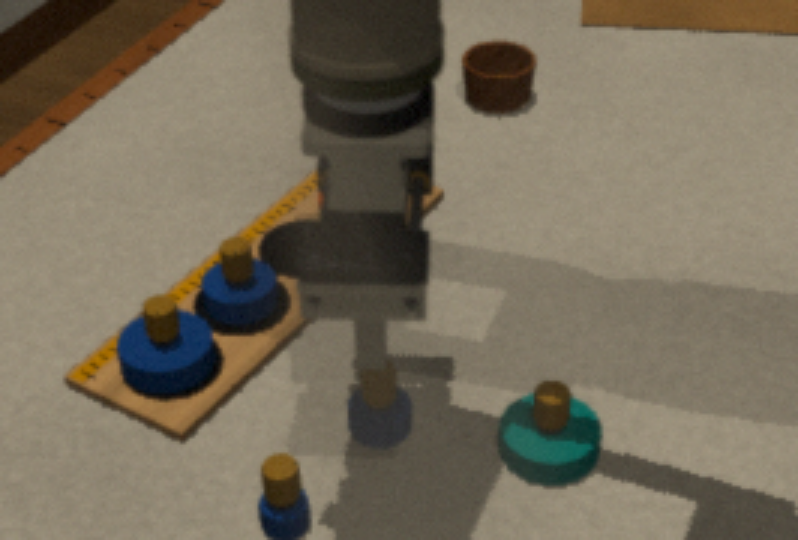

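The 68 (crop (168,350)) and the 56 both stand on their marks. Descend on the 44.

Emit:
carry_out:
  motion: [0,0.015,0,-0.2,0,-0.3,0.3,-0.001,0.016,0,0,0,0,0.3,-0.001,0.013,0,0,0,0,0.3,-0.001,0.007,0,0,0,0,0.3,0,0,0,0,0,0,0.3]

```text
t: 15.25
tool_pos: [0.4772, 0.0957, 0.0456]
orientation: [-0.439, 1.99, -1.987]
force: [-0.2, 1.2, -0.1]
opening: 0.0608
```

Emit:
carry_out:
  motion: [0,0,0,0,0,0,-1,0,0,0,0,0,0,-1,0,0,0,0,0,0,-1,0,0,0,0,0,0,-1,0,0,0,0,0,0,-1]
  squeeze: 40

```text
t: 15.75
tool_pos: [0.4797, 0.0957, 0.0476]
orientation: [-0.435, 1.988, -1.986]
force: [0.9, -2.2, 1.0]
opening: 0.0252
```

```bash
python3 go.py m1 0.14
```

```text
t 15.75 pos [0.4797 0.0957 0.0476] open 0.0252 F [ 0.9 -2.2  1. ] q [0.09 0.02 1.97 0.   1.16 1.24]
[[-0.91, -0.005, 0.414], [-0.414, -0.0, -0.91], [0.004, -1.0, -0.002]]
tool shift [-0.0686 -0.0931  0.1872] world [ 0.1403 -0.142   0.0924]
level turn [0.11 0.   0.24]
```

Emit:
carry_out:
  motion: [0,-0.01,0,0,0,0,-1,0,-0.015,0,0,0,0,-1,0,-0.018,0,0,0,0,-1,0,-0.018,0,0,0,0,-1,0,-0.018,0,0,0,0,-1]

```text
t: 16.25
tool_pos: [0.4762, 0.0955, 0.1276]
orientation: [-0.444, 1.993, -1.988]
force: [0.4, 0.0, -2.7]
opening: 0.0234
```

Emit:
carry_out:
  motion: [-0.005,-0.012,0.014,0,0,0,-1,-0.01,0,0.024,0,0,0,-1,-0.01,0,0.024,0,0,0,-1,-0.01,0,0.024,0,0,0,-1,-0.01,0,0.024,0,0,0,-1]

```text
t: 16.75
tool_pos: [0.5652, 0.0146, 0.1462]
orientation: [-0.442, 1.989, -1.982]
force: [-0.1, -0.1, -1.9]
opening: 0.0233
```

Emit:
carry_out:
  motion: [-0.01,0,0.024,0,0,0,-1,-0.01,0,0.024,0,0,0,-1,-0.008,0,0.02,0,0,0,-1,-0.004,0,0.01,0,0,0,-1,0,0,0,0,0,0,-1]

```text
t: 17.25
tool_pos: [0.6296, -0.0473, 0.1474]
orientation: [-0.441, 1.991, -1.983]
force: [-0.4, 0.4, -2.5]
opening: 0.0232
```

```bash
python3 go.py m1 0.0606
```

```text
t 17.25 pos [ 0.6296 -0.0473  0.1474] open 0.0232 F [-0.4  0.4 -2.5] q [-0.16  0.28  1.49  0.    1.38  0.98]
[[-0.909, -0.008, 0.416], [-0.416, 0.002, -0.909], [0.007, -1.0, -0.005]]
tool shift [ 0.0078  0.0869 -0.0044] world [-0.0096  0.001  -0.0868]
level turn [0.3  0.   0.37]
```

Emit:
carry_out:
  motion: [0.004,0.016,-0.002,0.3,0,0.4,-1,0.003,0.018,-0.001,0,0,0,-1,0,0.018,0,0,0,0,-1,0,0.014,0,0,0,0,-1,0,0,0,0,0,0,-1]

```text
t: 17.75
tool_pos: [0.6193, -0.0436, 0.0809]
orientation: [-0.434, 1.985, -1.981]
force: [-0.9, 0.1, -3.2]
opening: 0.0234
```

```bash
python3 go.py m1 0.0606
```

```text
t 17.75 pos [ 0.6193 -0.0436  0.0809] open 0.0234 F [-0.9  0.1 -3.2] q [-0.15  0.31  1.58  0.    1.26  0.99]
[[-0.909, -0.0, 0.418], [-0.418, 0.002, -0.909], [-0.001, -1.0, -0.002]]
tool shift [0.0005 0.0203 0.0028] world [ 0.0007 -0.0027 -0.0203]
level turn [ 0.1   0.   -0.04]
```

Emit:
carry_out:
  motion: [0,0.006,0.001,0,0,0,-1,0,0.006,0.001,0,0,0,-1,0,0.004,0,0,0,0,-1,0,0.002,0,0,0,0,-1,0,0,0,0,0,0,-1]

```text
t: 18.25
tool_pos: [0.6214, -0.0449, 0.0641]
orientation: [-0.431, 1.982, -1.981]
force: [0.4, 0.7, -1.5]
opening: 0.0233
```

```bash
python3 go.py m1 0.0606
```

```text
t 18.25 pos [ 0.6214 -0.0449  0.0641] open 0.0233 F [ 0.4  0.7 -1.5] q [-0.16  0.33  1.58  0.    1.22  0.98]
[[-0.908, 0.003, 0.418], [-0.418, 0.002, -0.908], [-0.003, -1.0, -0.0]]
tool shift [0.0019 0.0035 0.0007] world [-0.0014 -0.0014 -0.0035]
level turn [ 0.01  0.   -0.18]
```

Emit:
carry_out:
  motion: [0.001,0.002,0,0,0,0,-1,0.001,0.002,0,0,0,0,-1,0,0.001,0,0,0,0,-1,0,0.001,0,0,0,0,-1,0,0,0,0,0,0,-1]

```text
t: 18.75
tool_pos: [0.6208, -0.0459, 0.0609]
orientation: [-0.428, 1.981, -1.98]
force: [-0.1, 0.1, -2.9]
opening: 0.0233
```

```bash
python3 go.py m1 0.0606
```

```text
t 18.75 pos [ 0.6208 -0.0459  0.0609] open 0.0233 F [-0.1  0.1 -2.9] q [-0.16  0.33  1.59  0.    1.21  0.98]
[[-0.908, 0.006, 0.418], [-0.418, 0.001, -0.908], [-0.006, -1.0, 0.001]]
tool shift [ 0.0009  0.0003 -0.    ] world [-0.0008 -0.0004 -0.0003]
level turn [-0.06  0.   -0.33]
```

Emit:
carry_out:
  motion: [0,0.0015,0,0,0,-0.3,-1,0,0.0015,0,0,0,0,-1,0,0,0,0,0,0,-1,0,0,0,0,0,0,-1,0,0,0,0,0,0,-1]

```text
t: 19.25
tool_pos: [0.6222, -0.046, 0.0607]
orientation: [-0.432, 1.98, -1.984]
force: [-0.5, -0.4, 0.3]
opening: 0.0233
```

```bash
python3 go.py m1 0.0606
```

```text
t 19.25 pos [ 0.6222 -0.046   0.0607] open 0.0233 F [-0.5 -0.4  0.3] q [-0.16  0.34  1.58 -0.    1.22  0.98]
[[-0.908, 0.003, 0.418], [-0.418, -0.001, -0.908], [-0.002, -1.0, 0.002]]
tool shift [ 0.0021  0.0001 -0.0007] world [-0.0022 -0.0003 -0.0001]
level turn [-0.14  0.   -0.13]
```

Contact (force ≈ 0 N). Release, rise and go to the 32.

Emit:
carry_out:
  motion: [0,0,0,0,0,0,0.1,0,0,0,0,0,0,0.1,0,0,0,0,0,0,0.1,0,0,0,0,0,0,0.1,0,-0.005,0,0,0,0,0.1]

```text
t: 19.75
tool_pos: [0.6222, -0.0461, 0.0652]
orientation: [-0.432, 1.98, -1.984]
force: [0.2, -0.1, 0.4]
opening: 0.0513
```

Emit:
carry_out:
  motion: [0,-0.015,0,0,0,0,0.2,0,-0.02,0,0,0,0,0.2,0,-0.02,0,0,0,0,0.2,0,-0.016,0,0,0,0,0.3,0,0,0,0,0,0,0.3]

```text
t: 20.25
tool_pos: [0.623, -0.0462, 0.1445]
orientation: [-0.428, 1.977, -1.984]
force: [0.2, -0.6, 0.7]
opening: 0.0602
```

```bash
python3 go.py 32 0.12
```

```text
t 20.25 pos [ 0.623  -0.0462  0.1445] open 0.0602 F [ 0.2 -0.6  0.7] q [-0.16  0.25  1.53 -0.    1.36  0.98]
[[-0.908, 0.006, 0.418], [-0.418, -0.002, -0.908], [-0.005, -1.0, 0.004]]
tool shift [ 0.0158  0.0232 -0.2745] world [-0.129   0.2427 -0.0245]
level turn [-0.25  0.   -0.27]
```

Emit:
carry_out:
  motion: [0.001,0,-0.02,0,0,-0.3,0.2,0.001,0,-0.028,0,0,0,0.2,0.001,0,-0.028,0,0,0,0.2,0.001,0,-0.028,0,0,0,0.2,0.001,0,-0.028,0,0,0,0.1]

```text
t: 20.75
tool_pos: [0.5602, 0.0749, 0.1432]
orientation: [-0.43, 1.981, -1.991]
force: [-0.4, 0.0, 0.9]
opening: 0.0528
```

Emit:
carry_out:
  motion: [0.002,0,-0.028,0,0,0,0.1,0.002,0.004,-0.028,0,0,0,0.1,0.002,0.006,-0.028,0,0,0,0.1,0.002,0.006,-0.028,0,0,0,0.1,0.002,0.006,-0.02,0,0,0,0.1]

```text
t: 21.25
tool_pos: [0.4878, 0.1994, 0.1174]
orientation: [-0.437, 1.983, -1.99]
force: [0.2, 0.1, 0.4]
opening: 0.051
```

```bash
python3 go.py 32 0.1; python3 - <<'E'
from h import *
im=imaging.read_camera("side");cv2.imwrite("pics/s5.png",cv2.resize(im[110:340,180:446],None,fx=2.5,fy=2.5))
print("green",ray("top",(196,222),.054))
E
```

```text
t 21.25 pos [0.4878 0.1994 0.1174] open 0.051 F [0.2 0.1 0.4] q [ 0.29  0.03  1.82 -0.    1.3   1.44]
[[-0.91, -0.004, 0.416], [-0.416, -0.004, -0.91], [0.005, -1.0, 0.002]]
tool shift [-0.0045  0.0174  0.0052] world [ 0.0062 -0.0029 -0.0174]
level turn [-0.14  0.    0.3 ]
green [0.46079802 0.27799446 0.054     ]
```

View pics/s5.png

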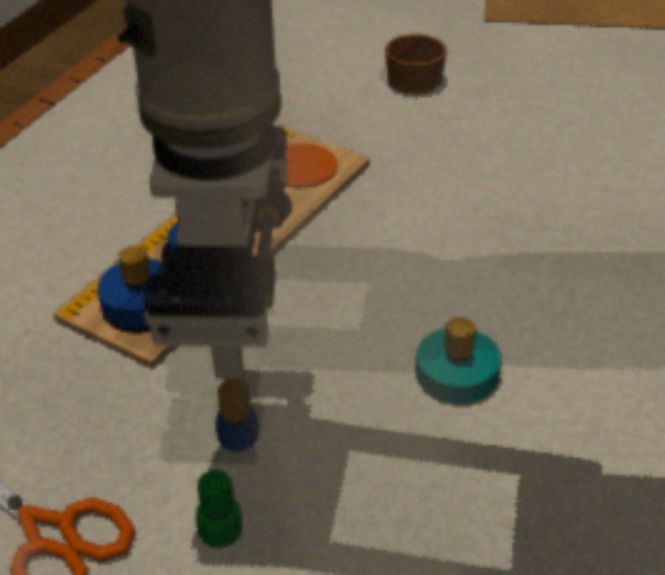

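Emit:
carry_out:
  motion: [-0.003,0.012,0.003,0,0,0.3,0.1,-0.002,0.015,0.002,0,0,0,0.1,-0.001,0.015,0,0,0,0,0.1,-0.001,0.01,0,0,0,0,0.1,0,0,0,0,0,0,0.1]

```text
t: 21.8
tool_pos: [0.4922, 0.1985, 0.057]
orientation: [-0.44, 1.983, -1.987]
force: [0.0, -0.6, -0.3]
opening: 0.0512
```

```bash
python3 go.py 32
```

```text
t 21.8 pos [0.4922 0.1985 0.057 ] open 0.0512 F [ 0.  -0.6 -0.3] q [ 0.29  0.12  1.85 -0.    1.18  1.43]
[[-0.909, -0.005, 0.418], [-0.418, -0.003, -0.909], [0.006, -1.0, 0.001]]
tool shift [-0.0009  0.01    0.0025] world [ 0.0018 -0.002  -0.01  ]
level turn [-0.04  0.    0.33]
```

Emit:
carry_out:
  motion: [-0.001,0.004,0.002,0,0,0.3,0.1,0,0.003,0.001,0,0,0,0.1,0,0.002,0,0,0,0,0.1,0,0,0,0,0,0,0,0,0,0,0,0,0,0]

```text
t: 22.3
tool_pos: [0.4959, 0.1948, 0.048]
orientation: [-0.431, 1.983, -1.985]
force: [0.5, 0.0, 0.1]
opening: 0.0469
```

Emit:
carry_out:
  motion: [0,0,0,0,0,0,-0.2,0,0,0,0,0,0,-0.3,0,0,0,0,0,0,-0.4,0,0,0,0,0,0,-1,0,0,0,0,0,0,-1]
  squeeze: 30

```text
t: 22.8
tool_pos: [0.4966, 0.1956, 0.0494]
orientation: [-0.429, 1.983, -1.983]
force: [0.5, -0.1, -0.5]
opening: 0.0235
```

```bash
python3 go.py mo 0.14; python3 - <<'E'
from h import *
im=imaging.read_camera("side");cv2.imwrite("pics/s6.png",cv2.resize(im[220:340,180:340],None,fx=4,fy=4))
E
```

```text
t 22.8 pos [0.4966 0.1956 0.0494] open 0.0235 F [ 0.5 -0.1 -0.5] q [ 0.28  0.13  1.85 -0.    1.16  1.42]
[[-0.909, 0.003, 0.416], [-0.416, 0.0, -0.909], [-0.003, -1.0, 0.001]]
tool shift [ 0.0293 -0.0904  0.3402] world [ 0.1147 -0.3216  0.0906]
level turn [-0.06  0.   -0.19]
```

View pics/s6.png

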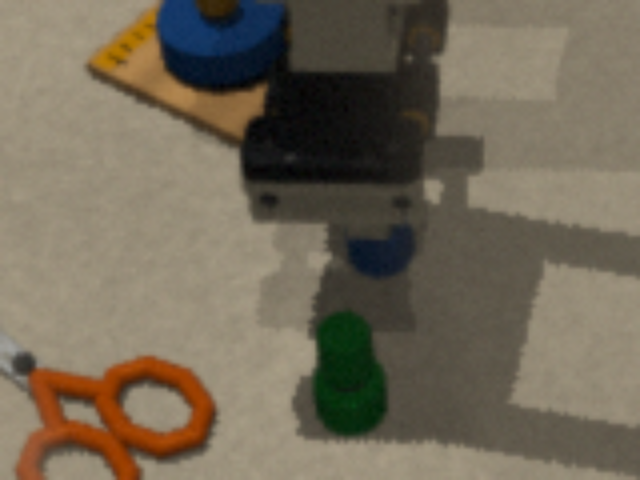

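Emit:
carry_out:
  motion: [0,-0.01,0,0,0,0,-1,0,-0.017,0,0,0,0,-1,0,-0.02,0,0,0,0,-1,0,-0.02,0,0,0,0,-1,0,-0.018,0.01,0,0,0,-1]

```text
t: 23.35
tool_pos: [0.4968, 0.1857, 0.1348]
orientation: [-0.44, 1.985, -1.987]
force: [0.3, -0.2, -0.6]
opening: 0.0234
```

Emit:
carry_out:
  motion: [0.002,-0.008,0.02,0,0,0,-1,0.003,0,0.028,0,0,0,-1,0.003,0,0.03,0,0,0,-1,0.003,0,0.03,0,0,0,-1,0.003,0,0.03,0,0,0,-1]

```text
t: 23.85
tool_pos: [0.5451, 0.0532, 0.1513]
orientation: [-0.435, 1.977, -1.98]
force: [-0.0, -0.2, -1.5]
opening: 0.0235
```

Emit:
carry_out:
  motion: [0.003,0,0.03,0,0,0,-1,0.003,0,0.03,0,0,0,-1,0.003,0,0.03,0,0,0,-1,0.003,0,0.03,0,0,0,-1,0.003,0,0.025,0,0,0,-1]

```text
t: 24.35
tool_pos: [0.5939, -0.0917, 0.1548]
orientation: [-0.433, 1.976, -1.982]
force: [-0.9, -0.1, -0.9]
opening: 0.0236
```

```bash
sed -i 's/"mo":(.6113,-.126,.062)/"mo":(.6127,-.1254,.0624)/' go.py; python3 go.py mo
```

```text
t 24.35 pos [ 0.5939 -0.0917  0.1548] open 0.0236 F [-0.9 -0.1 -0.9] q [-0.24  0.18  1.59 -0.    1.37  0.9 ]
[[-0.907, 0.005, 0.422], [-0.422, -0.002, -0.907], [-0.004, -1.0, 0.003]]
tool shift [-0.0025  0.0926  0.0382] world [ 0.0188 -0.0337 -0.0924]
level turn [-0.2   0.   -0.21]
```

Emit:
carry_out:
  motion: [-0.001,0.005,0.018,0,0,0,-1,-0.001,0.012,0.012,0,0,0,-1,0,0.016,0.005,0,0,0,-1,0,0.018,0.001,0,0,0,-1,0,0.014,0,0,0,0,-1]

```text
t: 24.85
tool_pos: [0.6139, -0.13, 0.0921]
orientation: [-0.424, 1.973, -1.987]
force: [0.9, -0.6, -1.6]
opening: 0.0232
```

```bash
python3 go.py mo
```

```text
t 24.85 pos [ 0.6139 -0.13    0.0921] open 0.0232 F [ 0.9 -0.6 -1.6] q [-0.29  0.3   1.56 -0.    1.26  0.85]
[[-0.909, 0.01, 0.417], [-0.417, -0.005, -0.909], [-0.007, -1.0, 0.008]]
tool shift [-0.0007  0.0297 -0.005 ] world [-0.0012  0.0046 -0.0297]
level turn [-0.48  0.   -0.42]
```

Emit:
carry_out:
  motion: [0,0.008,-0.003,-0.4,0,-0.4,-1,0,0.008,-0.001,0,0,0,-1,0,0.006,-0.001,0,0,0,-1,0,0.003,0,0,0,0,-1,0,0,0,0,0,0,-1]

```text
t: 25.35
tool_pos: [0.6096, -0.1228, 0.0627]
orientation: [-0.44, 1.986, -1.982]
force: [-0.1, -0.7, -1.6]
opening: 0.0231
```

```bash
python3 go.py mo
```

```text
t 25.35 pos [ 0.6096 -0.1228  0.0627] open 0.0231 F [-0.1 -0.7 -1.6] q [-0.28  0.34  1.58 -0.    1.23  0.86]
[[-0.908, -0.005, 0.419], [-0.419, 0.001, -0.908], [0.004, -1.0, -0.003]]
tool shift [-0.0017  0.0003  0.0036] world [ 0.0031 -0.0026 -0.0003]
level turn [0.15 0.   0.22]
```

Emit:
carry_out:
  motion: [-0.001,-0.001,0.0025,0,0,0,-1,-0.001,0,0.002,0,0,0,-1,0,0.0015,0,0,0,0,-1,0,0.0015,0,0,0,0,-1,0,0,0,0,0,0,-1]

```text
t: 25.85
tool_pos: [0.6152, -0.1268, 0.0628]
orientation: [-0.437, 1.983, -1.983]
force: [0.9, 0.6, -1.6]
opening: 0.0233
```

```bash
python3 go.py mo
```

```text
t 25.85 pos [ 0.6152 -0.1268  0.0628] open 0.0233 F [ 0.9  0.6 -1.6] q [-0.28  0.35  1.57 -0.    1.23  0.85]
[[-0.908, -0.001, 0.419], [-0.419, -0.0, -0.908], [0.001, -1.0, -0.0]]
tool shift [ 0.0017  0.0004 -0.0023] world [-0.0025  0.0014 -0.0004]
level turn [0.01 0.   0.06]
```

Emit:
carry_out:
  motion: [0.001,0.0015,-0.001,0,0,0,-1,0,0.001,0,0,0,0,-1,0,0.001,0,0,0,0,-1,0,0,0,0,0,0,-1,0,0,0,0,0,0,-1]

```text
t: 26.35
tool_pos: [0.6151, -0.1266, 0.0627]
orientation: [-0.433, 1.98, -1.983]
force: [-0.7, 0.1, -1.7]
opening: 0.0234
```

```bash
python3 go.py mo
```

```text
t 26.35 pos [ 0.6151 -0.1266  0.0627] open 0.0234 F [-0.7  0.1 -1.7] q [-0.28  0.34  1.57 -0.    1.22  0.85]
[[-0.908, 0.002, 0.419], [-0.419, -0.001, -0.908], [-0.002, -1.0, 0.002]]
tool shift [ 0.0017  0.0003 -0.0021] world [-0.0024  0.0012 -0.0003]
level turn [-0.12  0.   -0.09]
```

Emit:
carry_out:
  motion: [0.001,0.002,-0.001,0,0,0,-1,0,0.002,0,0,0,0,-1,0,0,0,0,0,0,-1,0,0,0,0,0,0,-1,0,0,0,0,0,0,-1]

```text
t: 26.85
tool_pos: [0.6155, -0.1264, 0.0625]
orientation: [-0.429, 1.976, -1.984]
force: [-0.2, 0.6, -0.7]
opening: 0.0235
```

```bash
python3 go.py mo
```

```text
t 26.85 pos [ 0.6155 -0.1264  0.0625] open 0.0235 F [-0.2  0.6 -0.7] q [-0.28  0.34  1.57 -0.    1.22  0.85]
[[-0.908, 0.007, 0.419], [-0.419, -0.002, -0.908], [-0.005, -1.0, 0.005]]
tool shift [ 0.0022  0.0001 -0.0021] world [-0.0028  0.001  -0.0001]
level turn [-0.28  0.   -0.29]
```

It is on the felt: z no longer drops and the load has gone to about 0. It sits about 3 mm off centre, inside the 12 mm limit. Release, rise, and swing clear for a check.

Emit:
carry_out:
  motion: [0,0,0,0,0,0,0,0,0,0,0,0,0,0.1,0,0,0,0,0,0,0.1,0,0,0,0,0,0,0.1,0,-0.005,0,0,0,0,0.1]

```text
t: 27.35
tool_pos: [0.6147, -0.1262, 0.066]
orientation: [-0.431, 1.978, -1.983]
force: [-0.4, -0.3, 0.2]
opening: 0.0506
```

Emit:
carry_out:
  motion: [0,-0.015,0,0,0,0,0.1,0,-0.02,0,0,0,0,0.1,0,-0.025,0,0,0,0,0.1,0,-0.03,0,0,0,0,0.1,0,-0.03,0,0,0,0,0.1]

```text
t: 27.85
tool_pos: [0.6116, -0.1253, 0.1901]
orientation: [-0.437, 1.983, -1.982]
force: [0.0, -0.0, -0.4]
opening: 0.0509
```

Emit:
carry_out:
  motion: [0.02,-0.02,0.03,0,0,0,0.1,0.03,0,0.035,0,0,0,0.1,0.03,0,0.035,0,0,0,0.1,0.03,0,0.035,0,0,0,0.1,0.03,0,0.035,0,0,0,0.1]

```text
t: 28.35
tool_pos: [0.5616, -0.3402, 0.2291]
orientation: [-0.428, 1.958, -1.98]
force: [0.7, -0.2, 0.5]
opening: 0.0516
```

Emit:
carry_out:
  motion: [0.03,0,0.035,0,0,0,0.1,0.03,0,0.035,0,0,0,0.1,0.03,0,0.035,0,0,0,0.1,0.02,0,0.03,0,0,0,0.1,0,0,0,0,0,0,0.1]

```text
t: 28.85
tool_pos: [0.5145, -0.5226, 0.2389]
orientation: [-0.419, 1.951, -1.991]
force: [-0.3, 0.6, -0.2]
opening: 0.0511
```

```bash
cat > chk.py <<'E'
from h import *
MK={"o":(.6115,-.126),"m1":(.620,-.046),"m2":(.629,.033),"e":(.6375,.1127)}
EST=[(.6125,-.1262,.032,"o"),(.621,-.046,.044,"m1"),(.629,.033,.056,"m2"),(.639,.113,.068,"e")]
for c in("top","side"): 
    im=imaging.read_camera(c); cv2.imwrite(f"pics/fin_{c}.png",im)
rows=[]
for c in("top","side"):
    im=cv2.imread(f"pics/fin_{c}.png");t=[]
    for x,y,D,k in EST:
        u,v=map(int,proj(c,(x,y,.035))); r=25; F=8
        s=cv2.resize(im[v-r:v+r,u-r:u+r],None,fx=F,fy=F,interpolation=cv2.INTER_CUBIC)
        s=cv2.convertScaleAbs(s,alpha=1.6)
        for P,z,d,col in((MK[k],.013,.072,(255,255,255)),((x,y),.013,D,(0,255,255)),((x,y),.035,D,(0,255,0)),((x,y),.067,.024,(0,0,255))):
            p=(circ(c,(*P,z),d/2)-[u-r-.5,v-r-.5])*F
            cv2.polylines(s,[p.astype(np.int32)],True,col,1)
        t.append(cv2.resize(s,(200,200),interpolation=cv2.INTER_AREA))
    rows.append(np.hstack(t))
cv2.imwrite("pics/ov_fin.png",np.vstack(rows))
print(robot.read_state()["t"],robot.read_state()["tool_pos"])
for n in("weight_32","stud_pot","scissors"):
  for c in("top","side"):
    for d in models.outline_of(c,n)[:6]:
        ys,xs=np.nonzero(d["pixels"]); print(n,c,round(d["confidence"],2),xs.mean().round(1),ys.mean().round(1),len(xs))
E
python3 chk.py
```

```text
28.95 [ 0.51648008 -0.51903774  0.23938717]
weight_32 top 0.88 302.0 150.1 454
weight_32 top 0.85 268.1 146.5 662
weight_32 top 0.76 291.0 261.2 674
weight_32 top 0.75 335.2 152.0 266
weight_32 top 0.67 369.3 154.3 193
weight_32 top 0.57 198.9 223.7 177
weight_32 side 0.93 259.6 204.7 544
weight_32 side 0.93 266.4 313.9 456
weight_32 side 0.88 362.6 254.9 895
weight_32 side 0.87 234.9 225.8 756
weight_32 side 0.57 279.9 185.0 428
weight_32 side 0.54 299.0 167.1 258
stud_pot top 0.59 460.2 165.0 697
stud_pot side 0.69 345.7 135.1 497
stud_pot side 0.41 281.6 196.2 173
scissors top 0.66 178.2 170.7 880
scissors side 0.72 193.7 318.3 1546
```

View pics/ov_fin.png

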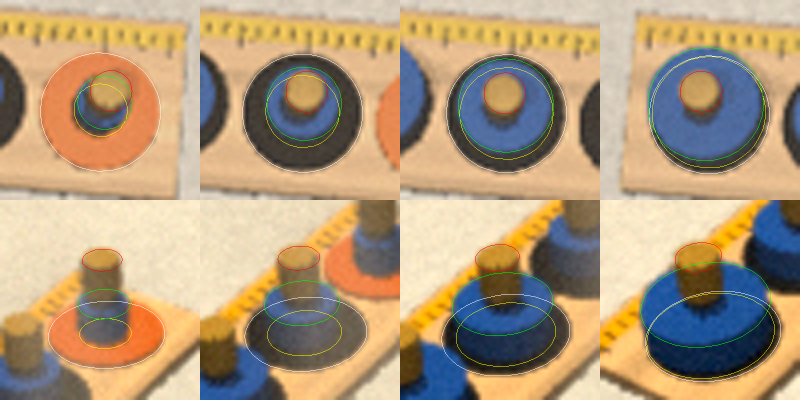

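View pics/fin_top.png

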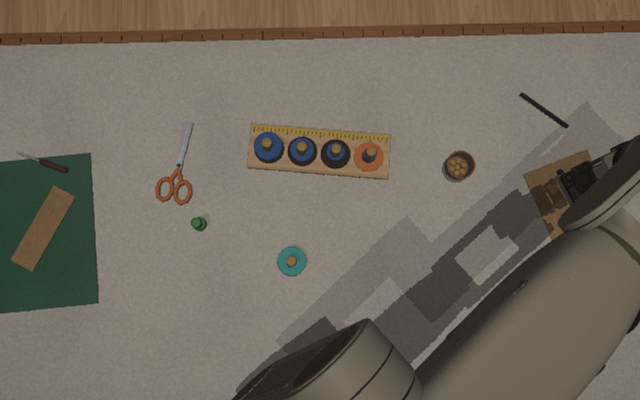

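All four overlays fit in both views. Offsets from the marks are at most about 3 mm, all weights are upright, the pot and scissors pixels have not changed, and the arm is clear. Handing in.

```bash
python3 -c "
from plant import robot
s=robot.read_state();print(s['t'],s['force'],abs(s['dq']).max());print(robot.close_job())"
```

```text
29.25 [-0.1551393   0.52162119 -0.25384868] 0.004866681890576467
the job is handed in; nothing more can be done
None
```

The four blue weights now stand along the board in order: 32 on the orange mark, then 44, 56, and 68 on the far mark. I handed the job in at 29.3 s of the 93 s allowed; the close call gave no verdict.

- **Placement:** model outlines drawn over the last top and side pictures matched all four weights. They show them upright on the felt, within about 3 mm of their mark centres (limit 12 mm).
- **Bystanders:** the pot and scissors are within about 2 px of where they started. The green and turquoise look-alikes were not touched.
- **Robot:** the arm is clear of everything, and the force read about 0 N when I handed in.
- **Checks that failed or disagreed:**
  - My colour-based outline fit was poor in the side view: it failed for the 44 and was unreliable for the 68. I used the network outlines instead, checked by overlay in both cameras.
  - While setting down the 32 on the felt, it did not follow the last 2–3 mm sideways correction, so I released it about 3 mm off centre.

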